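# Clip the leaf specimen onto the viewing stage

## Task

Get the leaf specimen ready for viewing: raise the spring clip on the black viewing stage by its red knob, slide the resin slab with the green leaf (not the brown shell or the yellow seeds) flat and leaf up beneath the raised clip, lying lengthwise with the clip arm and centred over the round white light window. Then lower the clip until its foot rests on the slab.

Things in the scene. Friction and masses are not known exactly. Their poses are not given: they have to be found in the camera images.
- leaf_slab: Loose pale resin slab, 84 (its x) x 36 (its y) x 10 mm thick, 25 to 50 g, with a green leaf shape on its upper face; starts flat on the table, leaf up. Origin: centre of its underside, z up. Either end may go first. Two slabs of the same size, one with brown shell rings, one with four yellow seeds, lie about as decoys.
- stage: Black plate fixed to the table, 160 (x) x 120 (y) x 20 mm high. Origin: centre of underside, z up; flat top at z=20 mm. White light window, 32 mm across, flush in the top at x=-25, y=0. Clip hinge axis along y at x=52, z=32, between lugs (x 44 to 60, |y|<18, to z=38); the clip arm, 12 mm wide, reaches from it to -x over y=0. The -x side, roughly facing the robot, is open: the slab goes in there.
- clip_knob (a point): Centre of the clip's red knob, a disc 18 mm across, 16 mm thick, axis along the stage's y: fingers closing along that y take its flat faces from above and it can turn between them. 55 mm from the hinge axis along the arm, 11 mm above the arm's line; clip down: stage x=-3, z=43 mm. Under it the clip's round foot, 14 mm wide, its lowest point 22.5 mm below the knob's centre.
- clip (a joint): Clip angle, rad: 0 = fully down (arm level, foot just above the bare plate), grows as the knob is raised, stop at 0.65. A weak spring pulls down but the stiff pivot holds the clip where it is left. Lifting takes about 4 N at the knob, lowering 1 to 2 N. Resting on a 10 mm slab: about 0.17. Starts at 0 to 0.08.

How it is judged (in metres and radians):
On the way, in this order (a step that is already met when the one before it is completed fails the run):
1. the clip is raised (above 0.4 rad) (value of joint clip above 0.4 rad), for 0.2 s.
2. the leaf slab lies beneath the still raised clip (above 0.3 rad), over the window (value of joint clip above 0.3 rad and x of leaf_slab in the frame of stage between -0.039 and -0.011 m and y of leaf_slab in the frame of stage between -0.014 and 0.014 m and z of leaf_slab in the frame of stage below 0.026 m), for 0.2 s.
At the end, for the whole second after the job is handed in: The leaf slab lies flat on the stage, leaf up, at rest, its centre within 14 mm of the light window's centre along each stage axis and its length within 12 degrees of the clip arm's direction, and the clip is down on it (joint 0.13 to 0.23 rad) (x of leaf_slab in the frame of stage between -0.039 and -0.011 m and y of leaf_slab in the frame of stage between -0.014 and 0.014 m and z of leaf_slab in the frame of stage between 0.016 and 0.024 m and angle between the x axis of leaf_slab and the x axis of stage, either way round below 0.21 rad and angle between leaf_slab's own z axis and vertical below 0.1 rad and value of joint clip between 0.13 and 0.23 rad and linear speed of leaf_slab below 0.02 m/s); the robot touches nothing.
It also fails if it takes over 64 s, if anything falls off the work surface, if the arm or the gripper's body presses on something with over 40 N, if the wrist force passes 120 N, or if a joint passes its speed limit or range.

## Robot

A 6-joint arm with a two-finger parallel gripper is mounted at the origin on the work surface. World frame = base frame: x ahead of the robot, y to its left, z up, the work surface at z = 0. Lengths are in m, angles in degrees, forces in N, time in s.
With the tool pointing down it reaches from about 0.375 to 0.9 m from the base axis. Payload 3.1 kg.
Tool frame: the origin (TCP) lies midway between the tips of the shut fingers; the grasp point (between the pads) lies 19 mm behind it; z points along the fingers, x is the direction in which the jaws open and shut, and the axes are right-handed (so a half turn about z gives the same grasp; the last joint's range is limited). The gripper opens to 85 mm and grips with 20 to 120 N. Pads are 22 mm wide; open, the fingers measure 114 mm over their backs; the gripper's body (76 mm by 85 mm) begins 54 mm behind the grasp point. The pads swing forward as they close: fully open they stand 13 mm farther back than shut.
Start: joints at [-76.117, 30.224, 82.088, -0, 67.689, -10.227], TCP at [0.255, -0.57, 0.2] pointing down, gripper open.
Joint ranges: [-176.69, 176.69], [-43.24, 126.21], [12.49, 139.97], [-82, 262], [0, 151.66], [-163.58, 163.58]. Speed limits (degrees/s): [159.86, 159.86, 180, 180, 180, 180].

## Interface

Orientations are given as a 3x3 rotation matrix whose columns are the frame's x, y, z axes.
In Python, from cell import env gives the robot as it stands.
- The arm moves only by the tool jog_arm, never from a script. Its argument "steps" is a list that holds one entry, the list of rows, each a list of 7 numbers: the shift along the tool's x, y, z in m, then the turn, a rotation vector about the tool's x, y, z in degrees, then the closure in counts, from 0 (fully open) to 255 (shut). In form: [[[x, y, z, wx, wy, wz, hand], ...]]. A call has 1 to 5 rows; each row is the pose to reach, as a shift and turn from the pose commanded when the call began, along the tool's axes at that moment; what a row does not reach only later rows make up. A row lasts 1/8 s, in which the tool goes at most 62.5 mm and 10.7 degrees, less where a joint would pass 70% of its speed; a pose out of reach is approached as far as the arm can. A call with a gripper value outside its range is refused whole. The fingers move at their own pace and stop on an object; "grip_force" is the grip in N (left out, the last holds). Time passes only in rows, so rows that repeat a pose let the fingers close. It gives the time, the measured TCP pose, the force and the opening at its end, in the units of the state.
- env.get_obs(): the state, without advancing time (a new reading comes with each control period).
- env.grab_frame(name): name is "scene" or "top"; returns a dict with "color" (480x640x3 uint8, blue, green, red), "vertical_fov" (degrees; the focal length in pixels is half the picture's height over the tangent of half this angle, whatever the lens; pixels are square), "cx", "cy" (the principal point, pixels), "rvec" (rotation vector, rad) and "tvec" (3), from world to camera coordinates, as OpenCV has them. Camera axes: x right, y down, z forward; pixel columns grow to the right and rows downward; lengths in m; the calibration is good to about 2 mm. A picture is of the moment at which its call begins. There is no depth.
- env.hand_in(): hands the job in, once; it reports no verdict.
The state is a dict: "clock": time; "joints": joint angles; "dq": joint speeds; "effort": joint torques, N m; "ee_pos": TCP position; "tool_rot": TCP orientation; "contact_force": force on the tool from outside, world axes, zero at the start; "torque": the same for the moment, N m; "width": finger opening in m.
Only numpy, scipy, OpenCV 4.12 (cv2) and the standard library are available. Lean on these libraries where they do the work, as an engineer would, in place of code of your own. Each camera call takes 0.05 s, during which the arm holds its last target.

## Working session

There is one attempt and no reset: what is moved stays moved. The work goes in short steps, Python scripts to look and compute and a tool call to move; the robot and the scene stay as the last step left them, time stands still between calls to the robot, and variables do not carry over. Pictures are saved under pics/ and viewed, and the job is handed in when it is done.

Besides the shell and the picture viewer there is one more tool, called after "Call:" as a command line: name --argument value ..., lists and objects as JSON in quotes. jog_arm: Moves the arm, as the interface text tells. Its arguments: {"type":"object","properties":{"steps":{"type":"array","items":{"type":"array","items":{"type":"array","items":{"type":"number"}}}},"grip_force":{"type":"number"}},"required":["steps"]}

```bash
ls; mkdir -p pics; cat > h.py <<'E'
import numpy as np,cv2
from cell import env
def grab(n,f):
    d=env.grab_frame(n); cv2.imwrite('pics/'+f,d['color']); return d
def cam(d):
    h,w=d['color'].shape[:2]; f=h/2/np.tan(np.radians(d['vertical_fov'])/2)
    K=np.array([[f,0,d['cx']],[0,f,d['cy']],[0,0,1.]]); R=cv2.Rodrigues(np.array(d['rvec'],float))[0]; t=np.array(d['tvec'],float).ravel()
    return K,R,t
def ray(d,uv,z):
    K,R,t=cam(d); c=-R.T@t; r=R.T@np.linalg.inv(K)@np.array([uv[0],uv[1],1.]); return c+r*(z-c[2])/r[2]
def tri(d1,p1,d2,p2):
    P=[K@np.c_[R,t] for K,R,t in (cam(d1),cam(d2))]
    X=cv2.triangulatePoints(P[0],P[1],np.array(p1,float).reshape(2,1),np.array(p2,float).reshape(2,1)).ravel(); return X[:3]/X[3]
def proj(d,X):
    K,R,t=cam(d); return cv2.projectPoints(np.array(X,float).reshape(-1,3),np.array(d['rvec'],float),t,K,None)[0].reshape(-1,2)
E
python3 - <<'E'
from h import *
import pickle
for n in('scene','top'):
    d=grab(n,n+'0.png'); pickle.dump(d,open(n+'0.pkl','wb')); K,R,t=cam(d); print(n,K[0,0],-R.T@t,R[2])
print(env.get_obs())
E
```

```text
pics
scene 463.180570696976 [ 1.07170145 -0.11180832  0.53492442] [-0.73697345  0.16413744 -0.65568974]
top 481.80267046342016 [ 0.50289073 -0.02521096  0.90815219] [ 0.06370025  0.01105337 -0.99790786]
{'clock': 0.1, 'joints': array([-7.61161858e+01,  3.02741934e+01,  8.21505143e+01, -1.01657442e-03,
        6.76898714e+01, -1.02277304e+01]), 'dq': array([ 0.01989407, -0.13650434, -0.19455348,  0.03949475, -0.02316883,
       -0.06867243]), 'effort': array([-2.88007404e-04, -4.43305421e+01, -1.78585929e+01, -2.28366985e-04,
        3.87013119e-03,  1.17532642e-05]), 'ee_pos': array([ 0.2551633 , -0.56975095,  0.19931744]), 'tool_rot': array([[ 4.08520054e-01, -9.12749209e-01, -4.95790084e-04],
       [-9.12747216e-01, -4.08520215e-01,  1.93741798e-03],
       [-1.97091700e-03, -3.38943079e-04, -9.99998000e-01]]), 'contact_force': array([-0.22933764, -0.03468247, -0.73115671]), 'torque': array([-0.00479782, -0.04819175, -0.01242446]), 'width': 0.08550005949321086}
```

View pics/scene0.png

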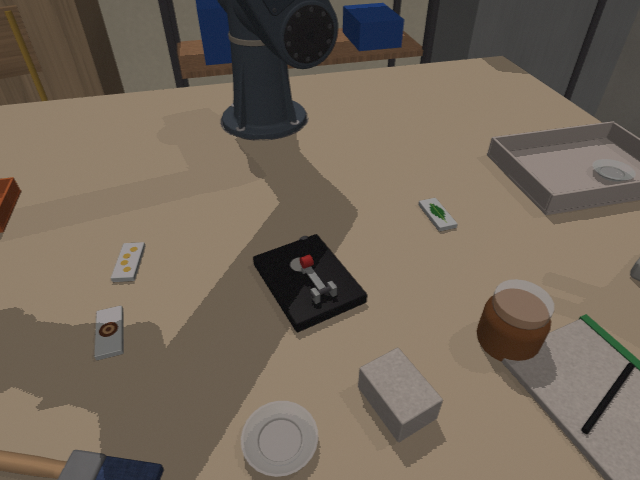

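View pics/top0.png

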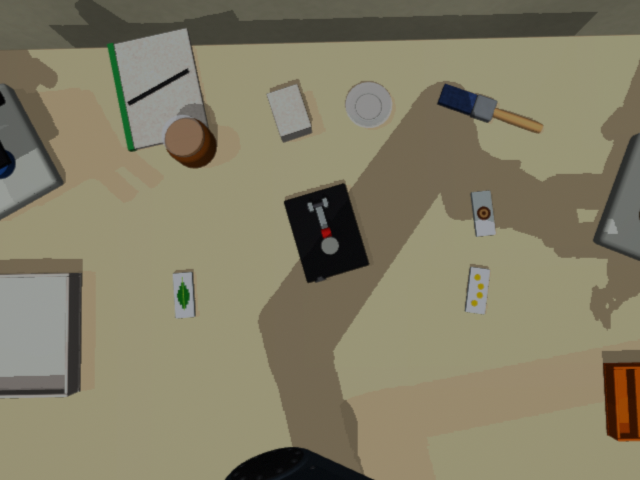

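Top view: leaf slab at (184,295), stage at (327,232) with window (330,246) and red knob (326,233); brown slab is at (483,213), seeds at (478,290). In the scene view the leaf is at (437,214) and the knob at (307,261). I'll refine these by segmentation.

```bash
python3 - <<'E'
from h import *
import pickle
D={n:pickle.load(open(n+'0.pkl','rb')) for n in('scene','top')}
def rect(m,box):
    x0,y0,x1,y1=box; mm=np.zeros_like(m); mm[y0:y1,x0:x1]=m[y0:y1,x0:x1]
    cs,_=cv2.findContours(mm,cv2.RETR_EXTERNAL,cv2.CHAIN_APPROX_NONE); c=max(cs,key=cv2.contourArea); return c
t=D['top']['color'];s=D['scene']['color']
def sl(img): 
    h=cv2.cvtColor(img,cv2.COLOR_BGR2HSV); return h
h=sl(t)
# zoomed crops
def crop(img,b,k,f): cv2.imwrite('pics/'+f,cv2.resize(img[b[1]:b[3],b[0]:b[2]],None,fx=k,fy=k,interpolation=cv2.INTER_CUBIC))
a=cv2.resize(t[260:330,150:220],(400,400),interpolation=cv2.INTER_CUBIC); b=cv2.resize(t[175:290,275:390],(400,400),interpolation=cv2.INTER_CUBIC); cv2.imwrite('pics/zt.png',np.hstack([a,b]))
a=cv2.resize(s[190:240,410:460+10],(480,400),interpolation=cv2.INTER_CUBIC); b=cv2.resize(s[220:340,245:375],(433//1,400),interpolation=cv2.INTER_CUBIC)[:,:320*1+100]; cv2.imwrite('pics/zs.png',np.hstack([a,b])[:, :800])
g={}
for n,box,kb in(('top',(165,260,205,330),(300,215,350,260)),('scene',(410,190,470,240),(290,245,330,280))):
    img=D[n]['color']; hh=sl(img)
    m=((hh[...,1]>0)&(hh[...,1]<70)&(hh[...,2]>120)|((hh[...,0]>40)&(hh[...,0]<80)&(hh[...,1]>100))).astype(np.uint8)*255
    c=rect(m,box); r=cv2.minAreaRect(c); print(n,'slab',r,cv2.contourArea(c))
    gm=((hh[...,0]>40)&(hh[...,0]<80)&(hh[...,1]>100)).astype(np.uint8)*255
    c=rect(gm,box); M=cv2.moments(c); g[n]=(M['m10']/M['m00'],M['m01']/M['m00']); print('leaf',g[n])
    rm=(((hh[...,0]<8)|(hh[...,0]>172))&(hh[...,1]>150)&(hh[...,2]>80)).astype(np.uint8)*255
    c=rect(rm,kb); M=cv2.moments(c); g[n+'k']=(M['m10']/M['m00'],M['m01']/M['m00']); print('knob',g[n+'k'],cv2.boundingRect(c))
print('leaf tri',tri(D['top'],g['top'],D['scene'],g['scene']),'knob',tri(D['top'],g['topk'],D['scene'],g['scenek']))
E
```

```text
top slab ((184.5, 294.5), (69.0, 39.0), 90.0) 2691.0
leaf (182.78500986193293, 295.41420118343194)
knob (325.719298245614, 232.359649122807) (321, 228, 10, 10)
scene slab ((439.5, 214.5), (49.0, 59.0), 90.0) 2891.0
leaf (436.88766114180476, 211.10681399631673)
knob (306.7525562372188, 259.83640081799587) (301, 255, 12, 11)
leaf tri [0.46287512 0.25525662 0.00846473] knob [ 0.57223473 -0.01366342  0.04618628]
```

View pics/zt.png

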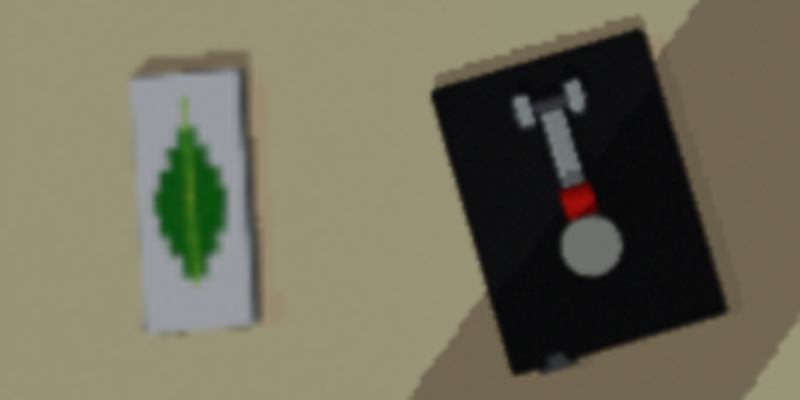

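View pics/zs.png

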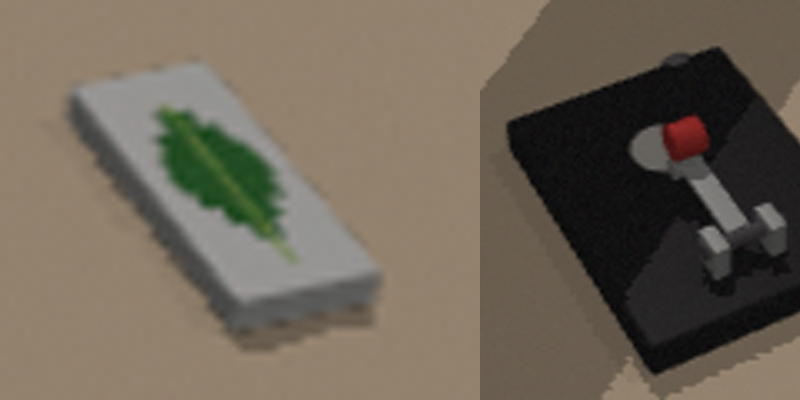

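Stage is yawed about 15°, with its -x side toward the robot. The small dark nub sits at the stage's -x edge (about px (320,278)). Next I'll work out the corners in metric.

```bash
python3 - <<'E'
from h import *
import pickle
T,S=[pickle.load(open(n+'0.pkl','rb')) for n in('top','scene')]
u=lambda p,k,o:(np.array(p)+.5)/k-.5+np.array(o)
kt=400/70;ks=8
tc=[u(p,kt,(150,260)) for p in((133,77),(240,68),(256,323),(147,333))]
sc_=[u(p,ks,(410,190)) for p in((380,280),(240,303),(75,92),(205,62))]
# order: top view TL is far(+x),left(+y). scene view looks toward robot: +x is near/bottom, +y right
X=np.array([tri(T,a,S,b) for a,b in zip(tc,sc_)]); print('slab\n',X.round(4)); print(np.linalg.norm(X-np.roll(X,-1,0),axis=1))
Y=np.array([ray(T,a,.01) for a in tc]); print('top at z=.01\n',Y.round(4),Y.mean(0),np.linalg.norm(Y-np.roll(Y,-1,0),axis=1))
v=(Y[0]+Y[1]-Y[2]-Y[3]); print('yaw',np.degrees(np.arctan2(v[1],v[0])))
k=400/115
g=[u(p,k,(275,175)) for p in((32,90),(242,30),(327,312),(114,374))]
G=np.array([ray(T,a,.02) for a in g]); print('stage\n',G.round(4),G.mean(0),np.linalg.norm(G-np.roll(G,-1,0),axis=1))
v=(G[0]+G[1]-G[2]-G[3]);w=(G[0]+G[3]-G[1]-G[2]); print('yaw',np.degrees(np.arctan2(v[1],v[0])),np.degrees(np.arctan2(-w[0],w[1])))
W=ray(T,u((191,245),k,(275,175)),.02)
ws=u(((650-480),148),(433/130,400/120),(245,220)); print('window',W,'tri',tri(T,u((191,245),k,(275,175)),S,ws))
print('hinge', ray(T,u((149,97),k,(275,175)),.035))
a=np.arctan2(v[1],v[0]);c=G.mean(0);R=np.array([[np.cos(a),-np.sin(a),0],[np.sin(a),np.cos(a),0],[0,0,1]])
for n,p in(('win',W),('knob',np.array([.5722,-.0137,.0462])),('nub',ray(T,u((157,362),k,(275,175)),.02))): print(n,R.T@(p-[c[0],c[1],0]))
# reproj overlay stage corners in scene
P=np.array([[x,y,z] for x in(-.08,.08) for y in(-.06,.06) for z in(0,.02)])@R.T+[c[0],c[1],0]
im=S['color'].copy()
for q in proj(S,P): cv2.circle(im,tuple(int(round(i)) for i in q),1,(0,255,0),-1)
for q in proj(S,Y): cv2.circle(im,tuple(int(round(i)) for i in q),1,(0,0,255),-1)
cv2.imwrite('pics/ov.png',cv2.resize(im[180:350,240:480],None,fx=3.3,fy=3.3))
E
```

```text
slab
 [[0.505  0.275  0.0062]
 [0.5073 0.2395 0.0082]
 [0.4244 0.235  0.007 ]
 [0.4217 0.2698 0.0081]]
[0.03562824 0.08310076 0.0348856  0.08343594]
top at z=.01
 [[0.5052 0.2743 0.01  ]
 [0.5074 0.2392 0.01  ]
 [0.4246 0.2342 0.01  ]
 [0.4221 0.2697 0.01  ]] [0.46482587 0.25433322 0.01      ] [0.03516251 0.08291571 0.03562598 0.08320884]
yaw 3.2890204517894537
stage
 [[ 0.6355  0.0638  0.02  ]
 [ 0.6653 -0.0491  0.02  ]
 [ 0.5137 -0.0906  0.02  ]
 [ 0.4833  0.0227  0.02  ]] [ 0.574445   -0.01333024  0.02      ] [0.11678012 0.1571335  0.11727784 0.15759457]
yaw 15.213209690820703 14.895634289252657
window [ 0.55071504 -0.019452    0.02      ] tri [ 0.55019493 -0.02348478  0.01887685]
hinge [0.62814922 0.00085888 0.035     ]
win [-0.02450479  0.00031979  0.02      ]
knob [-0.00226335  0.00023231  0.0462    ]
nub [-0.07881834  0.03505401  0.02      ]
```

View pics/ov.png

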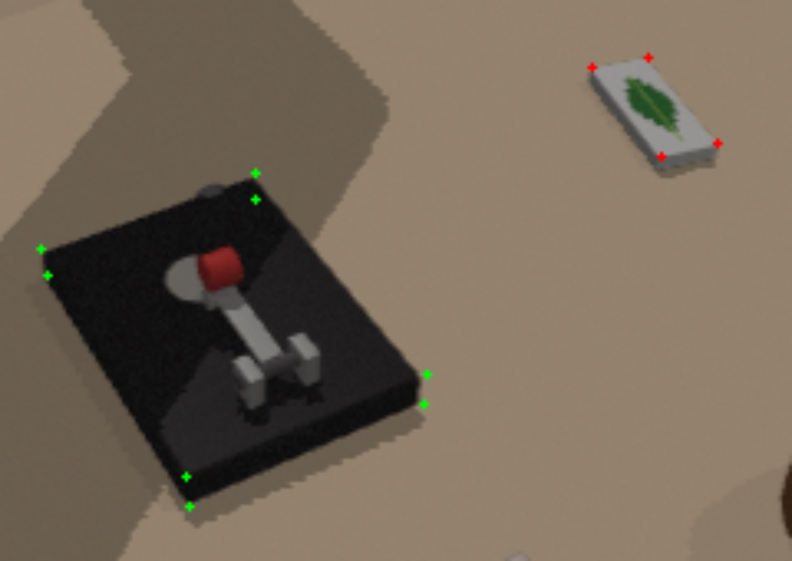

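```bash
cat >> h.py <<'E'
C=np.array([.5745,-.0133]);A=np.radians(15.1)
def st(x,y=0): return C+np.array([[np.cos(A),-np.sin(A)],[np.sin(A),np.cos(A)]])@np.array([x,y])
def go(xy,z,yaw):  # tool x-axis yaw in deg, pointing down; prints row
    from scipy.spatial.transform import Rotation as Ro
    o=env.get_obs();R=o['tool_rot'];c,s=np.cos(np.radians(yaw)),np.sin(np.radians(yaw))
    Rt=np.array([[c,s,0],[s,-c,0],[0,0,-1.]])
    d=R.T@(np.array([*xy,z])-o['ee_pos']); w=Ro.from_matrix(R.T@Rt).as_rotvec(degrees=True)
    print('row',d.round(4),w.round(2),'n',np.linalg.norm(d)); return o
def knob(th): return 52-55*np.cos(th)+11*np.sin(th),32+55*np.sin(th)+11*np.cos(th)
E
python3 -c "
from h import *
go((.5722,-.0137),.13,-74.9)
go((.5722,-.0137),.031,-74.9)
print(knob(.05))"
```

```text
row [-0.3779 -0.5165  0.0702] [-0.01  0.11  9.01] n 0.6438243796880762
row [-0.3777 -0.5165  0.1692] [-0.01  0.11  9.01] n 0.6618426443152529
(np.float64(-2.3814934597456867), np.float64(45.735107174231935))
```

Call:
jog_arm --steps '[[[-0.17,-0.235,0.03,0,0,4,100],[-0.17,-0.235,0.03,0,0,4,100],[-0.17,-0.235,0.03,0,0,4,100],[-0.17,-0.235,0.03,0,0,4,100],[-0.17,-0.235,0.03,0,0,4,100]]]'

```text
clock: 0.72
ee_pos: [0.4008, -0.3162, 0.1696]
tool_rot: [[0.345, -0.939, -0.001], [-0.939, -0.345, 0.002], [-0.002, 0.0, -1.0]]
contact_force: [1.7, -0.5, -0.3]
width: 0.0521
```

```bash
python3 -c "
from h import *
go((.5722,-.0137),.13,-74.9)"
```

```text
row [-0.2246 -0.2653  0.04  ] [0.02 0.11 5.09] n 0.3499089508146448
```

Call:
jog_arm --steps '[[[-0.224,-0.265,0.04,0,0.1,5,100],[-0.224,-0.265,0.04,0,0.1,5,100],[-0.224,-0.265,0.04,0,0.1,5,100],[-0.224,-0.265,0.04,0,0.1,5,100],[-0.224,-0.265,0.04,0,0.1,5,100]]]'

```text
clock: 1.35
ee_pos: [0.5548, -0.0477, 0.134]
tool_rot: [[0.261, -0.965, 0.0], [-0.965, -0.261, -0.002], [0.002, 0.0, -1.0]]
contact_force: [0.6, -1.8, -0.2]
width: 0.052
```

```bash
python3 -c "
from h import *
go((.5722,-.0137),.13,-74.9)"
```

```text
row [-0.0283 -0.0257  0.0039] [ 0.01 -0.1   0.01] n 0.03838561136791511
```

Call:
jog_arm --steps '[[[0,0,0,0,0,0,100],[0,0,0,0,0,0,100]]]'

```text
clock: 1.6
ee_pos: [0.5536, -0.0495, 0.134]
tool_rot: [[0.262, -0.965, -0.001], [-0.965, -0.262, -0.002], [0.002, 0.001, -1.0]]
contact_force: [-0.2, 0.2, 0.7]
width: 0.0521
```

```bash
python3 -c "
from h import *
go((.5722,-.0137),.13,-74.9)
go((.5722,-.0137),.031,-74.9)
grab('scene','s1.png')"
```

```text
row [-0.0297 -0.0273  0.004 ] [ 0.07 -0.09  0.07] n 0.04053686985985296
row [-0.0298 -0.0275  0.103 ] [ 0.07 -0.09  0.07] n 0.11066221108136079
```

View pics/s1.png

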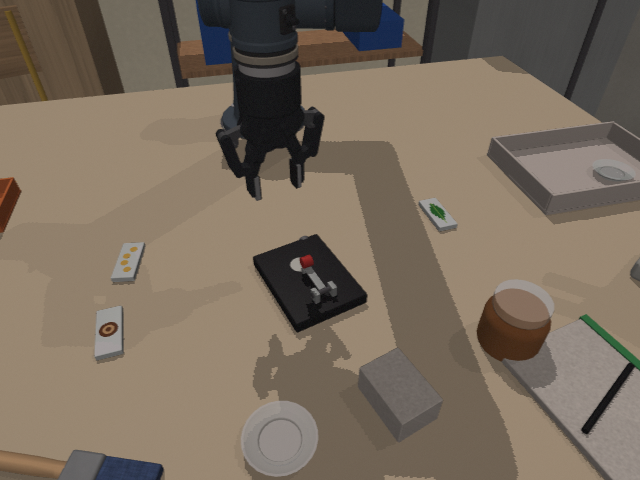

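The gripper is about 40 mm short of the knob and 90 mm above it, and nothing is disturbed. I'll line it up, then descend.

Call:
jog_arm --steps '[[[-0.0298,-0.0275,0.02,0,-0.1,0,100],[-0.0298,-0.0275,0.05,0,-0.1,0,100],[-0.0298,-0.0275,0.09,0,-0.1,0,100],[-0.0298,-0.0275,0.103,0,-0.1,0,100],[-0.0298,-0.0275,0.103,0,-0.1,0,100]]]'

```text
clock: 2.28
ee_pos: [0.5723, -0.015, 0.031]
tool_rot: [[0.259, -0.966, -0.002], [-0.966, -0.259, 0.0], [-0.001, 0.001, -1.0]]
contact_force: [0.5, 0.2, 1.1]
width: 0.0517
```

```bash
python3 -c "
from h import *
go((.5722,-.0137),.031,-74.9)
d=grab('scene','s2.png'); e=grab('top','t2.png')
cv2.imwrite('pics/z2.png',np.hstack([cv2.resize(d['color'][180:330,230:380],(400,400)),cv2.resize(e['color'][170:290,270:390],(400,400))]))"
```

```text
row [-0.0013 -0.0002  0.    ] [ 0.08  0.04 -0.11] n 0.001306204125099789
```

View pics/z2.png

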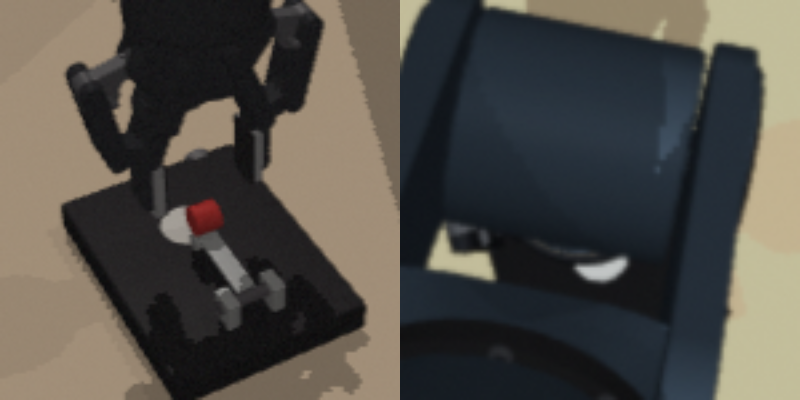

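The fingers straddle the red knob (zoom (205,215)) on both y sides. Closing gently.

Call:
jog_arm --steps '[[[-0.001,0,0,0,0,0,255],[-0.001,0,0,0,0,0,255],[-0.001,0,0,0,0,0,255],[-0.001,0,0,0,0,0,255],[-0.001,0,0,0,0,0,255]]]' --grip_force 40

```text
clock: 3.0
ee_pos: [0.5727, -0.0128, 0.0314]
tool_rot: [[0.261, -0.965, 0.0], [-0.965, -0.261, 0.0], [0.0, -0.0, -1.0]]
contact_force: [-0.1, -1.0, 0.3]
width: -0.0005
```

```bash
python3 -c "
from h import *
o=env.get_obs();print(o['width'],o['contact_force'])
k0=knob(.05)
for t in (.1,.2,.3,.4,.5,.6,.63): k=knob(t);print(t,np.round((k[0]-k0[0],k[1]-k0[1]),1))"
```

```text
-0.0004721168376242268 [-0.08837508 -0.96484034  0.27806487]
0.1 [0.8 2.7]
0.2 [2.7 8. ]
0.3 [ 5.1 13. ]
0.4 [ 8.  17.8]
0.5 [11.4 22.3]
0.6 [15.2 26.4]
0.63 [16.4 27.6]
```

The fingers shut fully, so they missed the knob. Looking again.

```bash
python3 -c "
from h import *
d=grab('scene','s3.png'); cv2.imwrite('pics/z3.png',cv2.resize(d['color'][180:330,230:380],(600,600),interpolation=cv2.INTER_CUBIC))
P=np.array([[*st(-.0024,0),.0457],[*env.get_obs()['ee_pos']]])
print(proj(d,P))"
```

```text
[[306.90518075 260.05071837]
 [307.87920705 266.86395639]]
```

View pics/z3.png

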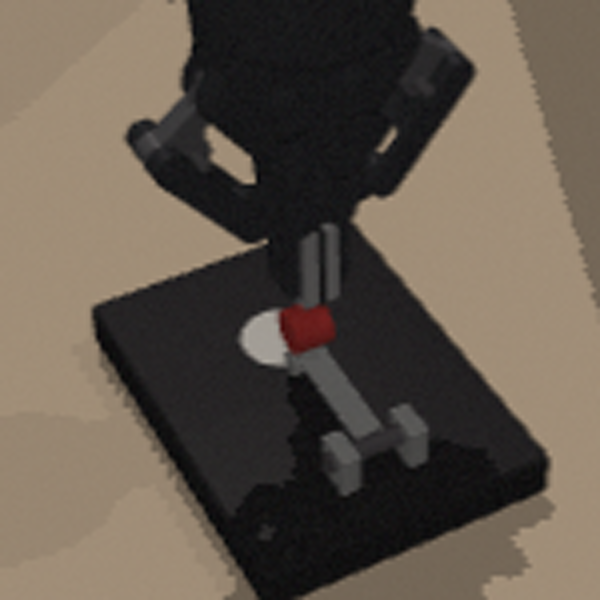

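```bash
python3 -c "
from h import *
d=grab('scene','s4.png');e=grab('top','t4.png')
f=lambda im:(255*(im/255.)**.4).astype(np.uint8)
a=cv2.resize(f(d['color'][220:300,270:350]),(400,400),interpolation=cv2.INTER_CUBIC);b=cv2.resize(f(e['color'][190:290,270:370]),(400,400),interpolation=cv2.INTER_CUBIC)
o=env.get_obs();p=o['ee_pos'];R=o['tool_rot']
for k in (0,.019,.04):
  for y in(-.011,.011):
    q=proj(d,p-k*R[:,2]+y*R[:,1])[0];q=(q-[270,220]+.5)*5;cv2.circle(a,tuple(int(i) for i in q),2,(0,255,255),-1)
cv2.imwrite('pics/z4.png',np.hstack([a,b]))"
```

```text
(no output)
```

View pics/z4.png

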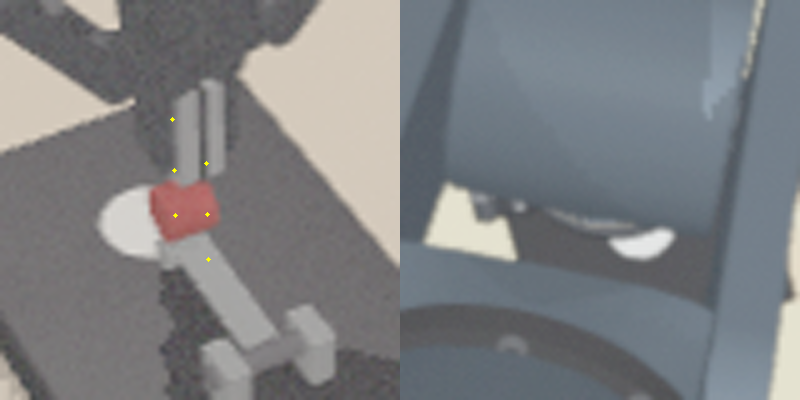

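```bash
python3 -c "
from h import *
import pickle
d=pickle.load(open('scene0.pkl','rb'))
a=cv2.imread('pics/s1.png')[100:220,200:340];a=(255*(a/255.)**.4).astype(np.uint8);a=cv2.resize(a,None,fx=5,fy=5,interpolation=cv2.INTER_CUBIC)
p=np.array([.5536,-.0495,.134]);X=np.array([.262,-.965,0.002]);Y=np.array([-.965,-.262,0]);Z=np.array([0,0,-1.])
for k in (0,.019,.04):
 for s in(-.026,.026):
  for y in(-.011,.011):
    q=proj(d,p-k*Z+s*X+y*Y)[0];q=(q-[200,100]+.5)*5;cv2.circle(a,tuple(int(i) for i in q),2,(0,255,255),-1)
cv2.imwrite('pics/z5.png',a)
for z in(.03,.04,.05,.06):
  w=ray(d,(310.2,255.5),z);print(w)"
```

```text
[ 0.54719408 -0.00349645  0.03      ]
[ 0.55758192 -0.00564156  0.04      ]
[ 0.56796976 -0.00778667  0.05      ]
[ 0.5783576  -0.00993178  0.06      ]
```

View pics/z5.png

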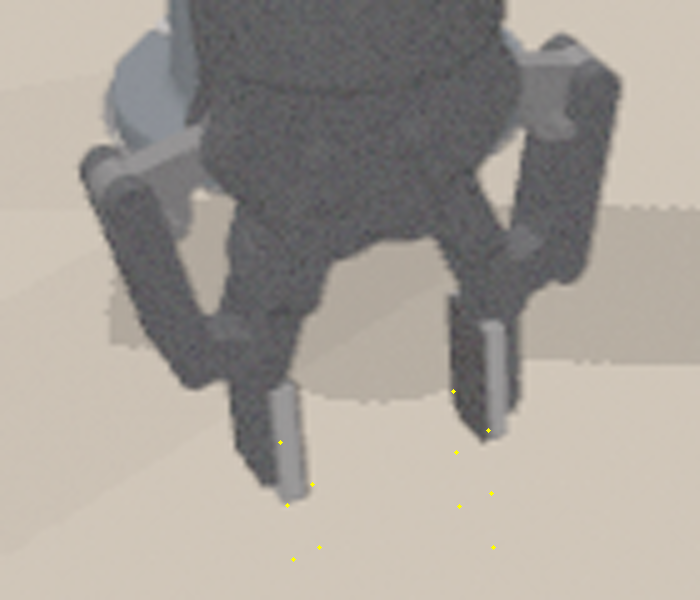

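The visible fingertips don't match the reported TCP: they project about 25 mm too high or too far back. I'll lift the arm and measure the closed fingertips in both cameras before trying again.

Call:
jog_arm --steps '[[[0,0,-0.06,0,0,0,255],[0.12,0,-0.12,0,0,0,255],[0.2,0,-0.12,0,0,0,255],[0.2,0,-0.12,0,0,0,255],[0.2,0,-0.12,0,0,0,255]]]'

```text
clock: 3.78
ee_pos: [0.6262, -0.2102, 0.1525]
tool_rot: [[0.257, -0.966, 0.003], [-0.966, -0.257, -0.002], [0.003, -0.003, -1.0]]
contact_force: [0.2, -0.0, -0.0]
width: 0.0001
```

```bash
python3 -c "
from h import *
d=grab('scene','s5.png');e=grab('top','t5.png')
p=env.get_obs()['ee_pos'];print(p)
f=lambda im:(255*(im/255.)**.45).astype(np.uint8)
o=[]
for g in(d,e):
  q=proj(g,p)[0];print(q);x,y=(q-[40,50]).astype(int);im=g['color'].copy();cv2.circle(im,tuple(int(i) for i in q.round()),1,(0,255,255),-1);print(x,y)
  o.append(cv2.resize(f(im[y:y+80,x:x+80]),(400,400),interpolation=cv2.INTER_CUBIC))
cv2.imwrite('pics/z6.png',np.hstack(o))"
```

```text
[ 0.62542138 -0.20856341  0.15165641]
[158.24334429 252.60647946]
118 202
[447.67887629 190.81709927]
407 140
```

View pics/z6.png

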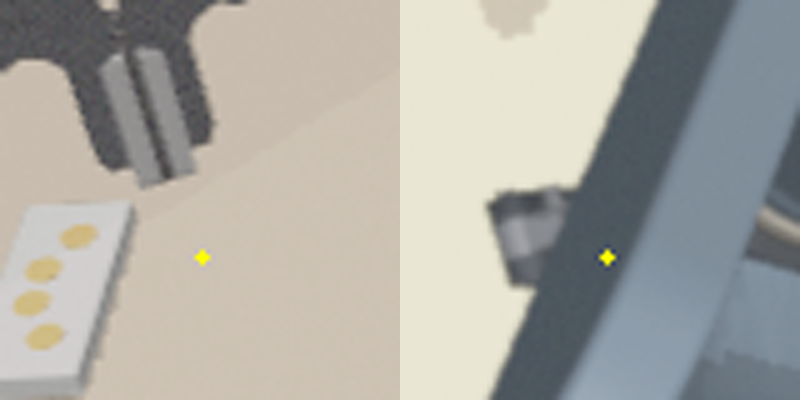

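```bash
python3 -c "
from h import *
from scipy.optimize import least_squares
import pickle
d=pickle.load(open('scene0.pkl','rb'))
ob=[((.5727,-.0128,.0314),(270+201/5-.5,220+181/5-.5)),((.6254,-.2086,.1517),(118+166/5-.5,202+181/5-.5))]
R=np.array([[.259,-.966,0],[-.966,-.259,0],[0,0,-1]])
F=lambda v:np.concatenate([proj(d,np.array(p)+v)[0]-q for p,q in ob])
r=least_squares(F,[0,0,0]);print(r.x,r.fun,'tool',R.T@r.x)
J=r.jac;print(np.sqrt(np.diag(np.linalg.inv(J.T@J))))
"
```

```text
[0.0145687  0.00023644 0.03658865] [-0.02062983  0.17901982  0.01607994 -0.1395372 ] tool [ 0.00354489 -0.0141346  -0.03658865]
[0.004225   0.00094319 0.00365428]
```

Fitting both positions puts the real fingertips about 33 mm above the reported TCP along the tool axis, with negligible lateral offset (the front-edge y matches the 11 mm half pad). I'll apply that as a correction and go back, checking visually.

```bash
python3 -c "
from h import *
go((.5722,-.0137),.07,-74.9);go((.5722,-.0137),.003,-74.9)"
```

```text
row [-0.2021  0.0013  0.0814] [-0.08 -0.08 -0.17] n 0.2178807737592126
row [-0.2022  0.0014  0.1484] [-0.08 -0.08 -0.17] n 0.2508046848881026
```

Call:
jog_arm --steps '[[[-0.06,0.001,0,0,0,0,100],[-0.12,0.001,0.02,0,0,0,100],[-0.18,0.001,0.04,0,0,0,100],[-0.202,0.001,0.08,0,0,0,100],[-0.202,0.001,0.08,0,0,0,100]]]'

```text
clock: 4.5
ee_pos: [0.5658, -0.0068, 0.0685]
tool_rot: [[0.266, -0.964, -0.01], [-0.964, -0.266, 0.003], [-0.005, 0.009, -1.0]]
contact_force: [0.4, 0.0, 0.1]
width: 0.0517
```

```bash
python3 -c "
from h import *
go((.5722,-.0137),.001,-74.9)"
```

```text
row [ 0.0087 -0.005   0.0675] [0.54 0.3  0.3 ] n 0.06819579572894656
```

Call:
jog_arm --steps '[[[0,0,0,0,0,0,100],[0,0,0.03,0,0,0,100],[0,0,0.05,0,0,0,100],[0,0,0.065,0,0,0,100],[0,0,0.065,0,0,0,100]]]'

```text
clock: 5.12
ee_pos: [0.5715, -0.012, 0.0063]
tool_rot: [[0.259, -0.966, -0.0], [-0.966, -0.259, 0.0], [-0.0, 0.0, -1.0]]
contact_force: [0.0, -0.1, -0.1]
width: 0.0517
```

```bash
python3 -c "
from h import *
go((.5722,-.0137),.003,-74.9)
d=grab('scene','s7.png')
cv2.imwrite('pics/z7.png',(255*(cv2.resize(d['color'][190:310,250:370],(600,600),interpolation=cv2.INTER_CUBIC)/255.)**.5).astype(np.uint8))"
```

```text
row [ 0.0018 -0.0003  0.0033] [ 0.01  0.   -0.06] n 0.0037362358501757055
```

View pics/z7.png

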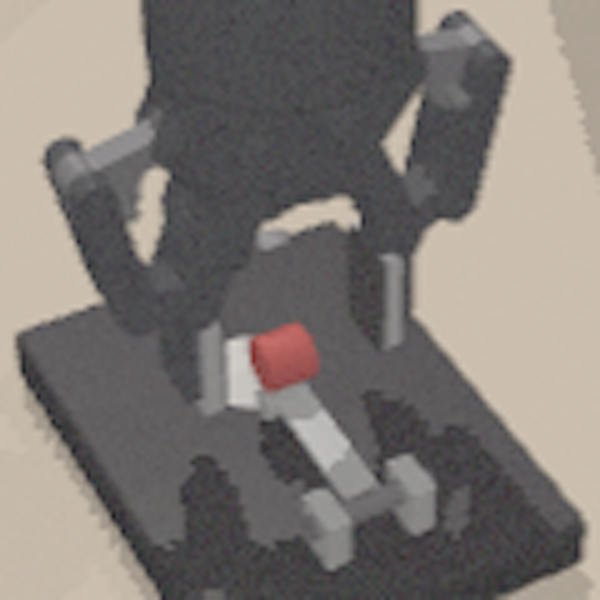

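Now the pads (tips at zoom (212,410) and (392,345)) straddle the knob at (285,355) at the right depth. Lowering 4 mm and closing.

Call:
jog_arm --steps '[[[0.0015,0,0.004,0,0,0,255],[0.0015,0,0.004,0,0,0,255],[0.0015,0,0.004,0,0,0,255],[0.0015,0,0.004,0,0,0,255],[0.0015,0,0.004,0,0,0,255]]]' --grip_force 40

```text
clock: 5.8
ee_pos: [0.5725, -0.0145, 0.003]
tool_rot: [[0.262, -0.965, 0.002], [-0.965, -0.262, -0.003], [0.003, -0.001, -1.0]]
contact_force: [-0.6, -5.8, -0.2]
width: 0.0149
```

```bash
python3 -c "
from h import *
d=grab('scene','s8.png');o=env.get_obs();print(o['ee_pos'],o['width'],o['contact_force'])
cv2.imwrite('pics/z8.png',(255*(cv2.resize(d['color'][190:310,250:370],(600,600),interpolation=cv2.INTER_CUBIC)/255.)**.5).astype(np.uint8))"
```

```text
[ 0.57244798 -0.01453258  0.00299519] 0.01499594808809142 [-0.43498416 -5.95488249  0.79960649]
```

View pics/z8.png

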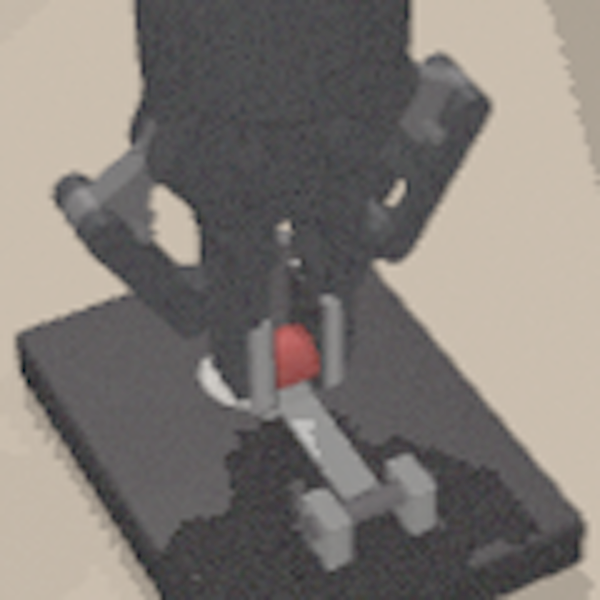

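Gripped: width is 15 mm and the knob is between the pads. Raising it along the arc.

Call:
jog_arm --steps '[[[0.0008,-0.0008,-0.0027,0,0,0,255],[0.0008,-0.0027,-0.008,0,0,0,255],[0.0008,-0.0051,-0.013,0,0,0,255],[0.0008,-0.008,-0.0178,0,0,0,255],[0.0008,-0.0114,-0.0223,0,0,0,255]]]'

```text
clock: 6.48
ee_pos: [0.5822, -0.0118, 0.0238]
tool_rot: [[0.262, -0.965, -0.002], [-0.965, -0.262, -0.002], [0.001, 0.002, -1.0]]
contact_force: [1.2, -6.9, -10.5]
width: 0.0151
```

Call:
jog_arm --steps '[[[0,-0.0035,-0.004,0,0,0,255],[0,-0.0035,-0.004,0,0,0,255]]]'

```text
clock: 6.72
ee_pos: [0.5858, -0.0108, 0.0281]
tool_rot: [[0.262, -0.965, -0.001], [-0.965, -0.262, -0.002], [0.002, 0.002, -1.0]]
contact_force: [-0.1, -6.6, -5.7]
width: 0.0147
```

```bash
python3 -c "
from h import *
d=grab('scene','s9.png');o=env.get_obs();print(o['ee_pos'],o['width'],o['contact_force'])
cv2.imwrite('pics/z9.png',(255*(cv2.resize(d['color'][190:310,250:370],(600,600),interpolation=cv2.INTER_CUBIC)/255.)**.5).astype(np.uint8))"
```

```text
[ 0.58580999 -0.01085672  0.02815717] 0.014961729929766 [ 1.07942327 -6.08238152 -7.17163193]
```

View pics/z9.png

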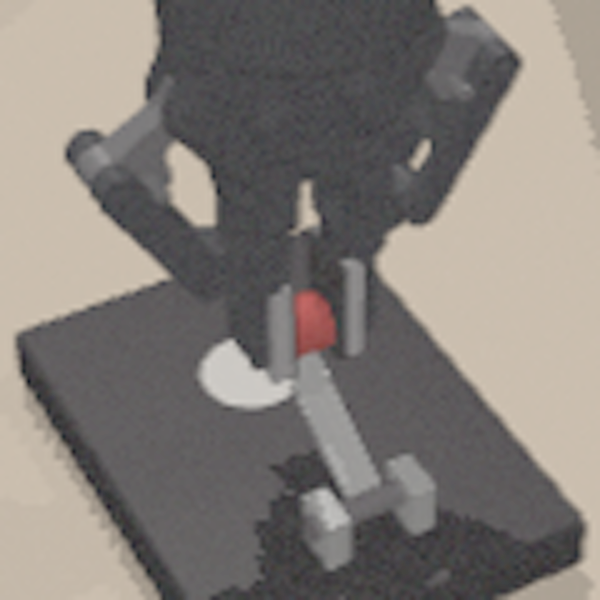

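The clip is up, at about 0.57 rad from the 25 mm rise. I'll give it a small extra lift, release, and retreat upward.

Call:
jog_arm --steps '[[[0,-0.0012,-0.0015,0,0,0,255],[0,-0.0012,-0.0015,0,0,0,110],[0,-0.0012,-0.0015,0,0,0,110],[0,-0.0012,-0.0015,0,0,0,110],[0,-0.0012,-0.0015,0,0,0,110]]]'

```text
clock: 7.4
ee_pos: [0.5874, -0.0089, 0.0305]
tool_rot: [[0.261, -0.965, 0.0], [-0.965, -0.261, 0.0], [-0.0, -0.0, -1.0]]
contact_force: [-0.8, 0.1, 0.4]
width: 0.0482
```

Call:
jog_arm --steps '[[[0,0,-0.03,0,0,0,100],[0,0,-0.08,0,0,0,60],[-0.05,0.02,-0.11,0,0,0,60],[-0.11,0.04,-0.11,0,0,0,60],[-0.17,0.06,-0.11,0,0,4,60]]]'

```text
clock: 8.02
ee_pos: [0.4853, 0.1393, 0.1411]
tool_rot: [[0.19, -0.982, 0.002], [-0.982, -0.19, 0.001], [-0.0, -0.002, -1.0]]
contact_force: [-0.4, 0.5, 0.1]
width: 0.0651
```

```bash
python3 -c "
from h import *
d=grab('scene','s10.png');o=env.get_obs();print(o['ee_pos'],o['width'],o['contact_force'])
for t in(.4,.5,.6,.65): k=knob(t);print(t,proj(d,[*st(k[0]/1e3),k[1]/1e3]))
cv2.imwrite('pics/z10.png',cv2.resize(d['color'][190:310,250:370],(600,600),interpolation=cv2.INTER_CUBIC))
go((.4448,.2532),.1,-86.7)"
```

```text
[0.47741893 0.14477591 0.14027131] 0.0653075279449626 [-5.15339234  2.23199234 -0.29397943]
0.4 [[309.14173037 254.67235939]]
0.5 [[310.1497348  253.84065253]]
0.6 [[311.31310722 253.35229566]]
0.65 [[311.95062994 253.2410209 ]]
row [-0.1125  0.0109  0.0409] [0.41 0.26 7.76] n 0.12017302503073021
```

View pics/z10.png

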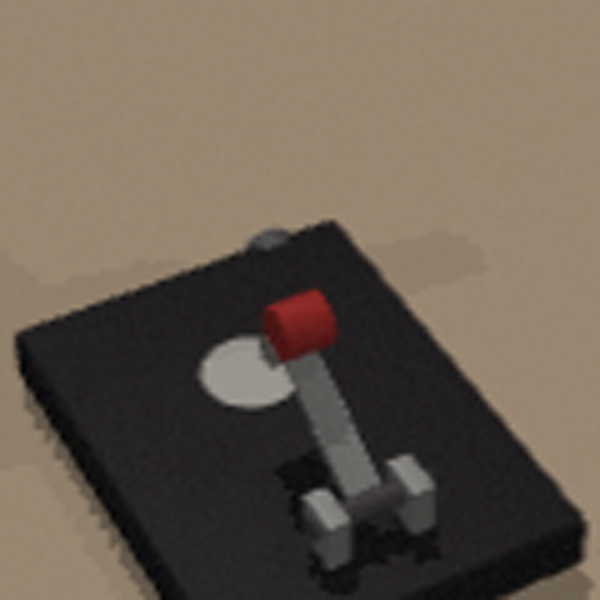

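```bash
python3 -c "
from h import *
from scipy.optimize import least_squares
import pickle
d=pickle.load(open('scene0.pkl','rb'))
R=np.array([[.261,-.965,0],[-.965,-.261,0],[0,0,-1]])
def fit(obs,fy=None):
  F=lambda v:np.concatenate([proj(d,np.array(p)+R@np.array([v[0],-.0125,v[1]]))[0]-q for p,q in obs])
  r=least_squares(F,[0,0]);print(r.x,r.fun)
fit([((.5536,-.0495,.134),(277.9,192.9))])
fit([((.5715,-.012,.0063),(250+302/5-.5,190+378/5-.5))])
fit([((.5725,-.0145,.003),(250+297/5-.5,190+397/5-.5))]) 
fit([((.5727,-.0128,.0314),(270+201/5-.5,220+181/5-.5)),((.6254,-.2086,.1517),(118+166/5-.5,202+181/5-.5))])
for z in(.1,-.025,-.03): go((.4448,.2532),z,-86.7)
"
```

```text
[ 0.00370879 -0.03903976] [ 0.00000000e+00 -2.84217094e-14]
[ 0.00333697 -0.03990667] [0. 0.]
[ 0.00265194 -0.03638003] [0. 0.]
[ 0.00328987 -0.03523792] [-0.34586055  0.11458953  0.21969898 -0.15062035]
row [-0.1125  0.0109  0.0409] [0.41 0.26 7.76] n 0.12017302503073021
row [-0.1118  0.0101  0.1659] [0.41 0.26 7.76] n 0.20033567396952673
row [-0.1118  0.01    0.1709] [0.41 0.26 7.76] n 0.20448006092921636
```

Call:
jog_arm --steps '[[[-0.06,0.005,0,0.2,0.2,4,60],[-0.11,0.01,0.03,0.2,0.2,7.5,60],[-0.11,0.01,0.08,0.2,0.2,7.5,60],[-0.11,0.01,0.08,0.2,0.2,7.5,60],[-0.11,0.01,0.08,0.2,0.2,7.5,60]]]'

```text
clock: 8.7
ee_pos: [0.4559, 0.2439, 0.0611]
tool_rot: [[0.062, -0.998, 0.005], [-0.998, -0.062, -0.003], [0.003, -0.005, -1.0]]
contact_force: [-0.2, -1.1, -0.6]
width: 0.0649
```

```bash
python3 -c "
from h import *
go((.4448,.2532),-.026,-86.7)"
```

```text
row [-0.0103  0.0109  0.0871] [-0.29 -0.17  0.28] n 0.0883403024096097
```

Call:
jog_arm --steps '[[[-0.01,0.011,0.02,-0.3,-0.2,0.3,60],[-0.01,0.011,0.05,-0.3,-0.2,0.3,60],[-0.01,0.011,0.08,-0.3,-0.2,0.3,60],[-0.01,0.011,0.08,-0.3,-0.2,0.3,60]]]'

```text
clock: 9.2
ee_pos: [0.4444, 0.2525, -0.0194]
tool_rot: [[0.056, -0.998, -0.001], [-0.998, -0.056, 0.0], [-0.0, 0.001, -1.0]]
contact_force: [-0.5, -0.2, 0.8]
width: 0.0656
```

```bash
python3 -c "
from h import *
go((.4448,.2532),-.036,-86.7)
d=grab('scene','s11.png')
cv2.imwrite('pics/z11.png',(255*(cv2.resize(d['color'][130:250,370:490],(600,600),interpolation=cv2.INTER_CUBIC)/255.)**.5).astype(np.uint8))"
```

```text
row [-0.0007 -0.0005  0.0166] [ 0.08  0.02 -0.08] n 0.01660524719965586
```

View pics/z11.png

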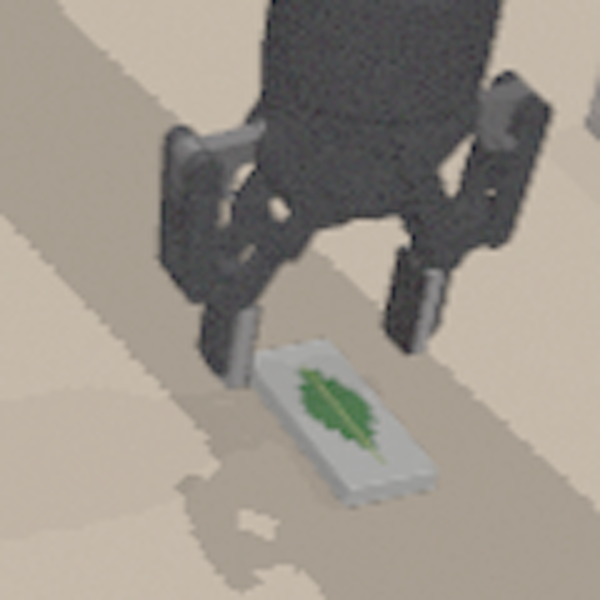

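The pads straddle the rear half of the slab, tips at zoom (238,385) and (415,350). Descending the rest, then closing.

Call:
jog_arm --steps '[[[-0.0005,0,0.008,0,0,0,60],[-0.0005,0,0.012,0,0,0,60],[-0.0005,0,0.015,0,0,0,60],[-0.0005,0,0.015,0,0,0,60]]]'

```text
clock: 9.75
ee_pos: [0.4435, 0.2536, -0.0349]
tool_rot: [[0.058, -0.998, -0.002], [-0.998, -0.058, 0.0], [-0.0, 0.002, -1.0]]
contact_force: [-0.1, 0.1, 0.8]
width: 0.0652
```

```bash
python3 -c "
from h import *
go((.4448,.2532),-.036,-86.7)
d=grab('scene','s12.png')
cv2.imwrite('pics/z12.png',(255*(cv2.resize(d['color'][130:250,370:490],(600,600),interpolation=cv2.INTER_CUBIC)/255.)**.5).astype(np.uint8))"
```

```text
row [ 0.0005 -0.0013  0.0011] [0.09 0.01 0.02] n 0.001733506082044088
```

View pics/z12.png

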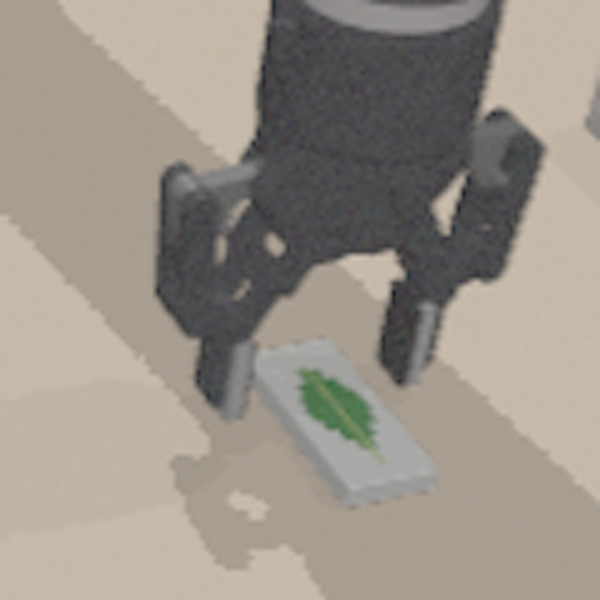

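```bash
python3 -c "
from h import *
from scipy.optimize import least_squares
import pickle
d=pickle.load(open('scene0.pkl','rb'))
o=env.get_obs();R=o['tool_rot'];p=o['ee_pos']
r=least_squares(lambda v:proj(d,p+R@np.array([v[0],-.0125,v[1]]))[0]-(433.2,209.3),[0,0]);print(r.x, p+R@np.array([r.x[0],-.0125,r.x[1]]))"
```

```text
[ 0.00469478 -0.04350045] [0.45635479 0.24967796 0.00858533]
```

Call:
jog_arm --steps '[[[0,-0.001,0.003,0,0,0,110],[0,-0.001,0.003,0,0,0,110],[0,-0.001,0.003,0,0,0,110]]]'

```text
clock: 10.18
ee_pos: [0.445, 0.2541, -0.034]
tool_rot: [[0.059, -0.998, 0.001], [-0.998, -0.059, 0.001], [-0.001, -0.001, -1.0]]
contact_force: [-4.2, -0.4, 33.6]
width: 0.0485
```

Call:
jog_arm --steps '[[[0,0,0,0,0,0,255],[0,0,0,0,0,0,255],[0,0,0,0,0,0,255],[0,0,0,0,0,0,255]]]' --grip_force 40

```text
clock: 10.68
ee_pos: [0.4477, 0.255, -0.0321]
tool_rot: [[0.058, -0.998, 0.007], [-0.998, -0.058, 0.003], [-0.003, -0.007, -1.0]]
contact_force: [-4.1, -0.2, 45.8]
width: 0.0352
```

Tips touched the table (46 N up), which puts the tip offset at about 31 mm, and the slab is held at 35.2 mm. Lifting.

Call:
jog_arm --steps '[[[0,0,-0.006,0,0,0,255],[0,0,-0.03,0,0,0,255],[0,0,-0.08,0,0,0,255],[0,0,-0.08,0,0,0,255]]]'

```text
clock: 11.18
ee_pos: [0.4471, 0.2545, 0.0448]
tool_rot: [[0.058, -0.998, 0.005], [-0.998, -0.058, 0.002], [-0.002, -0.005, -1.0]]
contact_force: [0.2, -0.8, -1.2]
width: 0.0349
```

```bash
python3 -c "
from h import *
d=grab('scene','s13.png');o=env.get_obs();print(o['ee_pos'],o['width'],o['contact_force'])
cv2.imwrite('pics/z13.png',(255*(cv2.resize(d['color'][90:250,370:530],(600,600),interpolation=cv2.INTER_CUBIC)/255.)**.5).astype(np.uint8))
go(st(-.16),.045,-74.9); print(st(-.16),st(-.045))"
```

```text
[0.44567849 0.2540218  0.04326261] 0.03475463260790853 [-0.76802917  0.11520397 -0.19937043]
row [ 0.307   0.0435 -0.0021] [ -0.11   0.05 -11.78] n 0.31007049538205766
[ 0.42002438 -0.05498072] [ 0.53105373 -0.0250227 ]
```

View pics/z13.png

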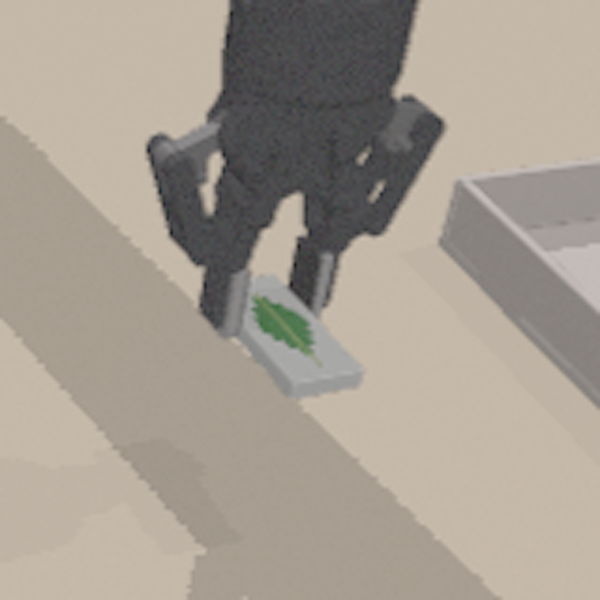

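The slab is held level, gripped 19 mm behind its centre. Moving to the approach point in front of the stage.

Call:
jog_arm --steps '[[[0.06,0.0087,0,0,0,-4,255],[0.12,0.0174,0,0,0,-8,255],[0.18,0.026,0,0,0,-11.8,255],[0.24,0.035,0,0,0,-11.8,255],[0.3,0.043,0,0,0,-11.8,255]]]'

```text
clock: 11.85
ee_pos: [0.4177, -0.0498, 0.0408]
tool_rot: [[0.261, -0.965, -0.004], [-0.965, -0.261, 0.001], [-0.002, 0.004, -1.0]]
contact_force: [1.1, -0.2, -0.6]
width: 0.0347
```

Call:
jog_arm --steps '[[[0,0,0,0,0,0,255],[0,0,0.02,0,0,0,255],[0,0,0.035,0,0,0,255],[0,0,0.035,0,0,0,255]]]'

```text
clock: 12.35
ee_pos: [0.4173, -0.0467, 0.0056]
tool_rot: [[0.262, -0.965, -0.006], [-0.965, -0.262, 0.002], [-0.004, 0.005, -1.0]]
contact_force: [-0.4, 0.6, -0.1]
width: 0.0347
```

```bash
python3 -c "
from h import *
d=grab('scene','s14.png');o=env.get_obs();print(o['ee_pos'],o['width'],o['contact_force'])
cv2.imwrite('pics/z14.png',(255*(cv2.resize(d['color'][130:330,200:400],(600,600),interpolation=cv2.INTER_CUBIC)/255.)**.5).astype(np.uint8))
go(st(-.16),-.005,-74.9);go(st(-.044),-.005,-74.9);"
```

```text
[ 0.41786442 -0.04693749  0.00620677] 0.034715160872795 [ 0.40566035 -0.4838577   0.06130274]
row [ 0.0084 -0.      0.0112] [0.24 0.16 0.09] n 0.013962471969585527
row [ 0.0085 -0.116   0.0107] [0.24 0.16 0.09] n 0.11682743524018964
```

View pics/z14.png

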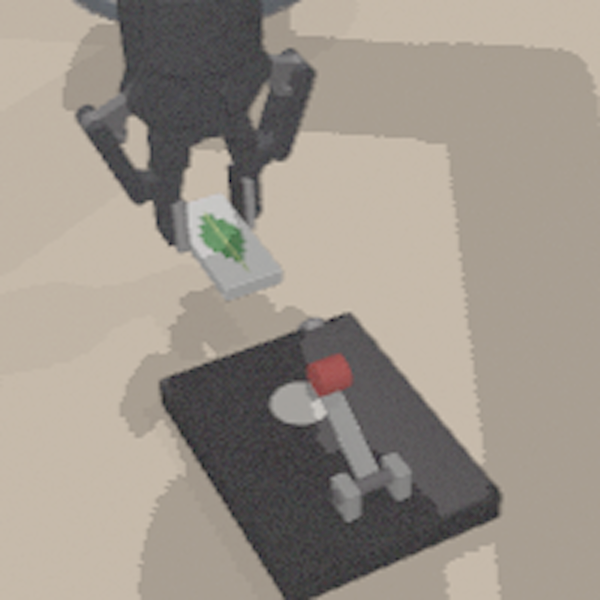

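Call:
jog_arm --steps '[[[0.0085,0,0.009,0.2,0.2,0,255],[0.0085,-0.03,0.009,0.2,0.2,0,255],[0.0085,-0.06,0.009,0.2,0.2,0,255],[0.0085,-0.08,0.009,0.2,0.2,0,255],[0.0085,-0.08,0.009,0.2,0.2,0,255]]]'

```text
clock: 13.02
ee_pos: [0.5005, -0.0359, -0.0019]
tool_rot: [[0.262, -0.965, 0.006], [-0.965, -0.262, -0.003], [0.005, -0.005, -1.0]]
contact_force: [0.3, -0.1, -0.3]
width: 0.0351
```

```bash
python3 -c "
from h import *
d=grab('scene','s15.png');o=env.get_obs();print(o['ee_pos'],o['width'],o['contact_force'])
cv2.imwrite('pics/z15.png',(255*(cv2.resize(d['color'][170:310,230:370],(600,600),interpolation=cv2.INTER_CUBIC)/255.)**.5).astype(np.uint8))
go(st(-.044),-.005,-74.9);"
```

```text
[ 0.49846756 -0.03562739 -0.00209572] 0.03486626706746325 [-0.31717648 -0.13705246 -0.93138084]
row [-0.0017 -0.0352  0.003 ] [-0.13 -0.18  0.06] n 0.03538643413086346
```

View pics/z15.png

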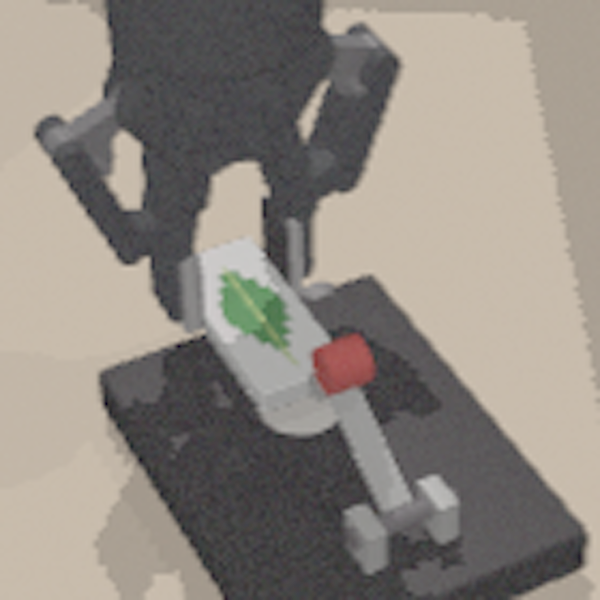

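```bash
python3 -c "
from h import *
import pickle
d=pickle.load(open('scene0.pkl','rb'))
p=env.get_obs()['ee_pos'];s=np.array([[np.cos(A),np.sin(A)],[-np.sin(A),np.cos(A)]])@(p[:2]-C);print('ee stage',s)
for dy in(0,-.005,-.01):
  for z in(.037,.041,):
    P=[[*st(s[0]+.019+a,s[1]+dy+b),z] for a,b in((.042,.018),(.042,-.018),(-.042,-.018),(-.042,.018))]
    print(dy,z,(((proj(d,P)-[230,170])+.5)*600/140).round(0).tolist())"
```

```text
ee stage [-0.07922362 -0.00174969]
0 0.037 [[352.0, 364.0], [263.0, 397.0], [169.0, 264.0], [253.0, 236.0]]
0 0.041 [[352.0, 356.0], [263.0, 389.0], [168.0, 256.0], [252.0, 228.0]]
-0.005 0.037 [[340.0, 369.0], [251.0, 402.0], [157.0, 268.0], [241.0, 240.0]]
-0.005 0.041 [[340.0, 361.0], [250.0, 394.0], [156.0, 260.0], [241.0, 232.0]]
-0.01 0.037 [[328.0, 373.0], [238.0, 406.0], [145.0, 272.0], [230.0, 244.0]]
-0.01 0.041 [[327.0, 365.0], [238.0, 398.0], [144.0, 264.0], [229.0, 236.0]]
```

The slab corners (zoom (263,405) and (255,240)) match the prediction for stage y≈0 and top z≈36 mm, leaving clearance under the foot. Advancing the last 35 mm.

Call:
jog_arm --steps '[[[-0.001,-0.012,0,0,0,0,255],[-0.001,-0.024,0,0,0,0,255],[-0.001,-0.035,0,0,0,0,255],[-0.001,-0.035,0,0,0,0,255],[-0.001,-0.035,0,0,0,0,255]]]'

```text
clock: 13.7
ee_pos: [0.5315, -0.0254, -0.0021]
tool_rot: [[0.261, -0.965, 0.002], [-0.965, -0.261, -0.002], [0.003, -0.001, -1.0]]
contact_force: [-1.1, 0.8, -0.4]
width: 0.0349
```

```bash
python3 -c "
from h import *
d=grab('scene','s16.png');o=env.get_obs();print(o['ee_pos'],o['width'],o['contact_force'])
cv2.imwrite('pics/z16.png',(255*(cv2.resize(d['color'][170:310,230:370],(600,600),interpolation=cv2.INTER_CUBIC)/255.)**.5).astype(np.uint8))
go(st(-.044),-.010,-74.9);"
```

```text
[ 0.53131595 -0.02545393 -0.00208185] 0.034864092810069296 [ 0.07235746  0.1601773  -0.83213726]
row [-0.0005 -0.0009  0.0079] [-0.07 -0.14  0.01] n 0.007979360058807996
```

View pics/z16.png

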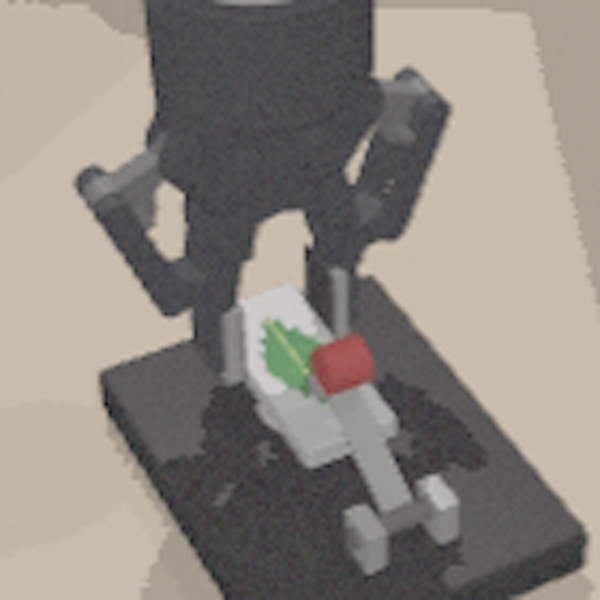

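The slab is under the raised clip. Lowering in small steps to contact.

Call:
jog_arm --steps '[[[0,-0.001,0.003,0,0,0,255],[0,-0.001,0.006,0,0,0,255],[0,-0.001,0.008,0,0,0,255],[0,-0.001,0.008,0,0,0,255]]]'

```text
clock: 14.25
ee_pos: [0.5327, -0.0253, -0.0102]
tool_rot: [[0.261, -0.965, 0.002], [-0.965, -0.261, -0.002], [0.003, -0.002, -1.0]]
contact_force: [-0.5, -0.0, -0.9]
width: 0.0344
```

Call:
jog_arm --steps '[[[0,0,0.001,0,0,0,255],[0,0,0.002,0,0,0,255],[0,0,0.002,0,0,0,255]]]'

```text
clock: 14.62
ee_pos: [0.5331, -0.0254, -0.0117]
tool_rot: [[0.261, -0.965, 0.003], [-0.965, -0.261, -0.002], [0.003, -0.002, -1.0]]
contact_force: [-0.5, -0.3, 2.0]
width: 0.0344
```

Light contact at 2 N. Releasing, then retreating upward.

Call:
jog_arm --steps '[[[0,0,0,0,0,0,60],[0,0,0,0,0,0,60],[0,0,0,0,0,0,60],[0,0,0,0,0,0,60],[0,0,-0.02,0,0,0,60]]]'

```text
clock: 15.25
ee_pos: [0.5317, -0.025, 0.0071]
tool_rot: [[0.261, -0.965, -0.0], [-0.965, -0.261, -0.001], [0.001, 0.001, -1.0]]
contact_force: [-0.7, 0.3, -0.1]
width: 0.0652
```

Call:
jog_arm --steps '[[[0,0,-0.05,0,0,0,60],[0,0.04,-0.1,0,0,0,60],[0.06,0.06,-0.14,0,0,0,60],[0.12,0.06,-0.14,0,0,0,60],[0.18,0.06,-0.14,0,0,0,60]]]'

```text
clock: 15.88
ee_pos: [0.5205, -0.2105, 0.1499]
tool_rot: [[0.261, -0.965, 0.005], [-0.965, -0.261, -0.004], [0.005, -0.004, -1.0]]
contact_force: [1.0, 0.6, 0.2]
width: 0.0652
```

```bash
python3 -c "
from h import *
d=grab('scene','s17.png');e=grab('top','t17.png');o=env.get_obs();print(o['ee_pos'],o['width'],o['contact_force'])
f=lambda im:(255*(cv2.resize(im,(400,400),interpolation=cv2.INTER_CUBIC)/255.)**.6).astype(np.uint8)
cv2.imwrite('pics/z17.png',np.hstack([f(d['color'][210:330,250:370]),f(e['color'][170:290,270:390])]))"
```

```text
[ 0.52311154 -0.21613719  0.14948623] 0.06534937710570893 [0.23517323 0.11593093 0.45309223]
```

View pics/z17.png

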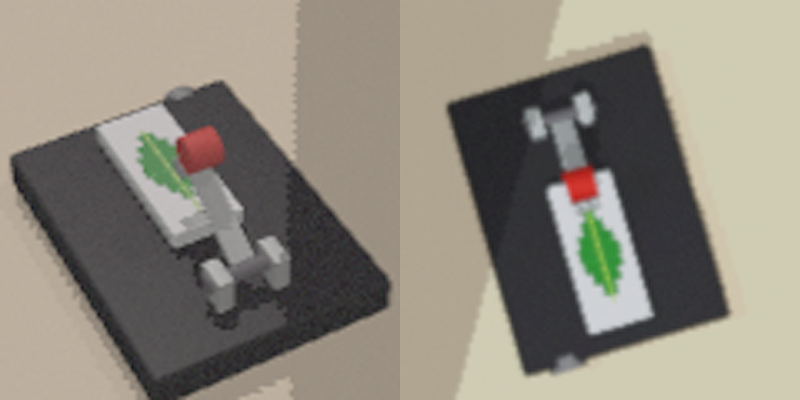

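The slab lies flat, leaf up, along the arm over the window; corners in the right panel are about (548,187), (607,170), (654,317), (590,334). Measuring it.

```bash
python3 -c "
from h import *
import pickle
T,S=[pickle.load(open(n+'0.pkl','rb')) for n in('top','scene')]
k=400/120;u=lambda p,o:(np.array(p)+.5)/k-.5+np.array(o)
Q=np.array([[np.cos(A),np.sin(A)],[-np.sin(A),np.cos(A)]])
Y=np.array([Q@(ray(T,u((x-400,y),(270,170)),.03)[:2]-C) for x,y in((548,187),(607,170),(654,317),(590,334))]);print(Y.round(4),Y.mean(0))
v=Y[0]+Y[1]-Y[2]-Y[3];print(np.degrees(np.arctan2(v[1],v[0])))
kt=u((581-400,185),(270,170));ks=u((201,149),(250,210));X=tri(T,kt,S,ks);print('knob',Q@(X[:2]-C),X[2])
for t in(.4,.45,.5,.55,.6): print(t,np.round(knob(t),1),[proj(g,[*st(knob(t)[0]/1e3),knob(t)[1]/1e3]).round(1).tolist() for g in(T,S)],kt.round(1),ks.round(1))
"
```

```text
[[ 0.0169  0.0176]
 [ 0.0168 -0.0161]
 [-0.0678 -0.0181]
 [-0.0669  0.0181]] [-0.02527911  0.00038736]
0.5167842522875694
knob [ 9.11747655e-03 -3.93663681e-05] 0.06713197181873112
0.4 [ 5.6 63.5] [[[324.7, 227.3]], [[309.1, 254.7]]] [324.  225.2] [310.  254.4]
0.45 [ 7.3 65.8] [[[324.4, 226.3]], [[309.6, 254.2]]] [324.  225.2] [310.  254.4]
0.5 [ 9. 68.] [[[324.1, 225.2]], [[310.1, 253.8]]] [324.  225.2] [310.  254.4]
0.55 [10.9 70.1] [[[323.8, 224.1]], [[310.7, 253.6]]] [324.  225.2] [310.  254.4]
0.6 [12.8 72.1] [[[323.4, 222.9]], [[311.3, 253.4]]] [324.  225.2] [310.  254.4]
```

Slab centre is (-25.3, 0.4) mm with 0.5° yaw, and the clip is at about 0.50 rad, which satisfies step 2. Next I'll regrip the knob at stage x=9, z=68 mm.

```bash
python3 -c "
from h import *
print(st(.009));go(st(.009),.11,-74.9);go(st(.009),.025,-74.9)"
```

```text
[ 0.58318925 -0.01095546]
row [-0.1834 -0.1102  0.0383] [-0.38 -0.59 -0.3 ] n 0.21741213963001976
row [-0.1843 -0.1096  0.1233] [-0.38 -0.59 -0.3 ] n 0.24739785208465961
```

Call:
jog_arm --steps '[[[-0.04,-0.03,0,0,0,0,100],[-0.09,-0.06,0,0,0,0,100],[-0.14,-0.09,0.01,0,0,0,100],[-0.183,-0.11,0.03,0,0,0,100],[-0.183,-0.11,0.03,0,0,0,100]]]'

```text
clock: 16.6
ee_pos: [0.5764, 0.0009, 0.1162]
tool_rot: [[0.266, -0.964, -0.002], [-0.964, -0.266, -0.001], [0.0, 0.002, -1.0]]
contact_force: [-0.7, -0.3, 0.7]
width: 0.0519
```

Call:
jog_arm --steps '[[[0,0,0,0,0,0,100],[0,0,0,0,0,0,100]]]'

```text
clock: 16.85
ee_pos: [0.5788, -0.0046, 0.1185]
tool_rot: [[0.259, -0.966, 0.004], [-0.966, -0.259, -0.003], [0.004, -0.003, -1.0]]
contact_force: [0.3, -0.5, -0.6]
width: 0.052
```

```bash
python3 -c "
from h import *
go(st(.009),.025,-74.9)"
```

```text
row [ 0.0069 -0.0023  0.0936] [-0.17 -0.21 -0.08] n 0.0938566585618962
```

Call:
jog_arm --steps '[[[0.0065,-0.002,0.02,-0.2,-0.2,0,100],[0.0065,-0.002,0.045,-0.2,-0.2,0,100],[0.0065,-0.002,0.07,-0.2,-0.2,0,100],[0.0065,-0.002,0.088,-0.2,-0.2,0,100],[0.0065,-0.002,0.088,-0.2,-0.2,0,100]]]'

```text
clock: 17.48
ee_pos: [0.5812, -0.0099, 0.0281]
tool_rot: [[0.26, -0.966, -0.005], [-0.966, -0.26, 0.001], [-0.002, 0.005, -1.0]]
contact_force: [0.2, -0.3, 0.1]
width: 0.0521
```

```bash
python3 -c "
from h import *
go(st(.009),.025,-74.9)
d=grab('scene','s18.png')
cv2.imwrite('pics/z18.png',(255*(cv2.resize(d['color'][190:310,250:370],(600,600),interpolation=cv2.INTER_CUBIC)/255.)**.5).astype(np.uint8))"
```

```text
row [ 0.0016 -0.0017  0.0031] [ 0.27  0.13 -0.05] n 0.003878208650675037
```

View pics/z18.png

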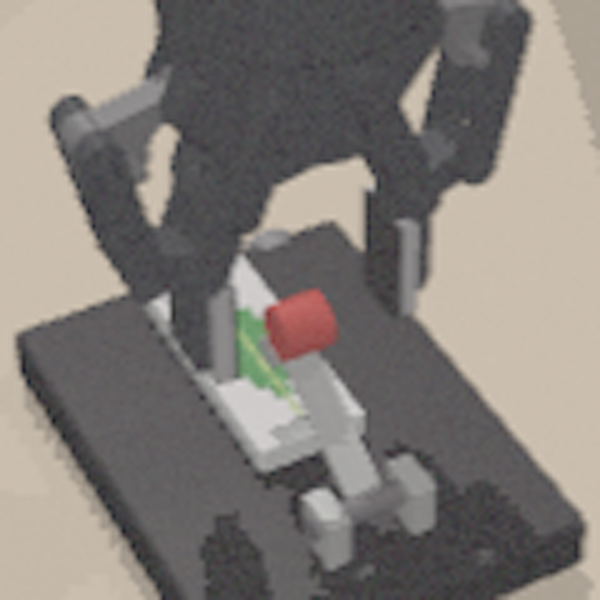

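The fingers straddle the raised knob (300,325) and stay clear above the slab. Closing.

Call:
jog_arm --steps '[[[0.001,-0.0015,0.003,0.2,0,0,255],[0.001,-0.0015,0.003,0.2,0,0,255],[0.001,-0.0015,0.003,0.2,0,0,255],[0.001,-0.0015,0.003,0.2,0,0,255],[0.001,-0.0015,0.003,0.2,0,0,255]]]' --grip_force 30

```text
clock: 18.15
ee_pos: [0.5851, -0.011, 0.0279]
tool_rot: [[0.261, -0.965, 0.004], [-0.965, -0.261, -0.001], [0.002, -0.004, -1.0]]
contact_force: [-0.9, -5.1, 2.3]
width: 0.0152
```

```bash
python3 -c "
from h import *
o=env.get_obs();print(o['ee_pos'],o['width'],o['contact_force'])
k0=knob(.5)
for t in (.4,.3,.25,.2,.17): k=knob(t);print(t,np.round((k[0]-k0[0],k[1]-k0[1]),1))"
```

```text
[ 0.58509496 -0.01101307  0.02788931] 0.015233961558881497 [-0.87983544 -5.14041208  2.34093454]
0.4 [-3.4 -4.5]
0.3 [-6.3 -9.3]
0.25 [ -7.6 -11.8]
0.2 [ -8.7 -14.3]
0.17 [ -9.4 -15.9]
```

Gripped at 15.2 mm. Lowering along the arc.

Call:
jog_arm --steps '[[[0,0.0017,0.0023,0,0,0,255],[0,0.0034,0.0045,0,0,0,255],[0,0.0049,0.007,0,0,0,255],[0,0.0063,0.0093,0,0,0,255],[0,0.0076,0.0118,0,0,0,255]]]'

```text
clock: 18.77
ee_pos: [0.5786, -0.0129, 0.0172]
tool_rot: [[0.261, -0.965, 0.006], [-0.965, -0.261, -0.001], [0.002, -0.006, -1.0]]
contact_force: [-1.4, -5.5, 9.1]
width: 0.0152
```

Call:
jog_arm --steps '[[[0,0.0006,0.0012,0,0,0,255],[0,0.0011,0.0025,0,0,0,255],[0,0.0011,0.0025,0,0,0,255]]]'

```text
clock: 19.15
ee_pos: [0.5773, -0.0133, 0.0144]
tool_rot: [[0.261, -0.965, 0.005], [-0.965, -0.261, -0.001], [0.002, -0.005, -1.0]]
contact_force: [-0.9, -4.7, 6.8]
width: 0.0153
```

```bash
python3 -c "
from h import *
d=grab('scene','s19.png');o=env.get_obs();print(o['ee_pos'],o['width'],o['contact_force'])
cv2.imwrite('pics/z19.png',(255*(cv2.resize(d['color'][190:310,250:370],(600,600),interpolation=cv2.INTER_CUBIC)/255.)**.5).astype(np.uint8))"
```

```text
[ 0.57722136 -0.01328298  0.01444226] 0.015388018357369143 [-1.35034514 -4.91329797  7.62113961]
```

View pics/z19.png

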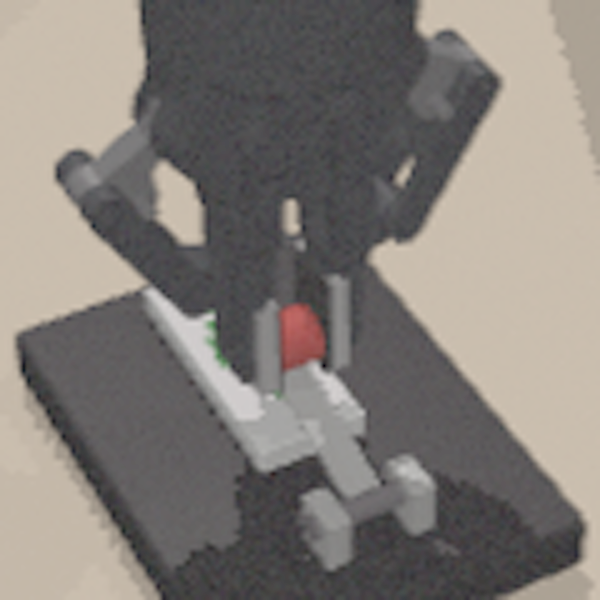

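Call:
jog_arm --steps '[[[0,0.0005,0.0012,0,0,0,255],[0,0.0005,0.0012,0,0,0,255]]]'

```text
clock: 19.45
ee_pos: [0.5767, -0.0134, 0.0132]
tool_rot: [[0.261, -0.965, 0.005], [-0.965, -0.261, -0.001], [0.002, -0.005, -1.0]]
contact_force: [-1.6, -4.6, 7.0]
width: 0.0151
```

Call:
jog_arm --steps '[[[0,0.0004,0.001,0,0,0,255],[0,0.0004,0.001,0,0,0,255]]]'

```text
clock: 19.7
ee_pos: [0.5763, -0.0135, 0.0122]
tool_rot: [[0.261, -0.965, 0.005], [-0.965, -0.261, -0.001], [0.002, -0.005, -1.0]]
contact_force: [-1.3, -5.4, 7.3]
width: 0.0154
```

Call:
jog_arm --steps '[[[0,0.0003,0.001,0,0,0,255],[0,0.0003,0.001,0,0,0,255]]]'

```text
clock: 19.95
ee_pos: [0.5759, -0.0136, 0.0112]
tool_rot: [[0.261, -0.965, 0.005], [-0.965, -0.261, -0.001], [0.002, -0.005, -1.0]]
contact_force: [-2.4, -4.9, 7.2]
width: 0.0154
```

Call:
jog_arm --steps '[[[0,0.0003,0.001,0,0,0,255],[0,0.0003,0.001,0,0,0,255]]]'

```text
clock: 20.2
ee_pos: [0.5756, -0.0137, 0.0102]
tool_rot: [[0.261, -0.965, 0.005], [-0.965, -0.261, -0.001], [0.002, -0.005, -1.0]]
contact_force: [-2.1, -5.3, 8.2]
width: 0.015
```

Call:
jog_arm --steps '[[[0,0.0002,0.001,0,0,0,255],[0,0.0002,0.001,0,0,0,255]]]'

```text
clock: 20.45
ee_pos: [0.5754, -0.0138, 0.0097]
tool_rot: [[0.261, -0.965, 0.005], [-0.965, -0.261, -0.001], [0.002, -0.005, -1.0]]
contact_force: [-2.3, -5.7, 11.6]
width: 0.0153
```

Force has risen from 7 to 11.6 N and motion is stalling, so the foot is on the slab. I'll press a touch more to seat it, then release.

Call:
jog_arm --steps '[[[0,0.0001,0.0008,0,0,0,255],[0,0.0001,0.0008,0,0,0,255]]]'

```text
clock: 20.7
ee_pos: [0.5754, -0.0138, 0.0096]
tool_rot: [[0.261, -0.965, 0.005], [-0.965, -0.261, -0.001], [0.002, -0.005, -1.0]]
contact_force: [-4.1, -5.9, 16.2]
width: 0.0155
```

Call:
jog_arm --steps '[[[0,0,0,0,0,0,110],[0,0,0,0,0,0,110],[0,0,0,0,0,0,110],[0,0,0,0,0,0,110],[0,0,-0.02,0,0,0,110]]]'

```text
clock: 21.32
ee_pos: [0.5725, -0.0122, 0.0254]
tool_rot: [[0.261, -0.965, -0.002], [-0.965, -0.261, 0.002], [-0.003, 0.002, -1.0]]
contact_force: [-0.1, -0.4, 0.4]
width: 0.0486
```

Call:
jog_arm --steps '[[[0,0,-0.05,0,0,0,100],[0,0,-0.1,0,0,0,100],[0.06,0.04,-0.14,0,0,0,60],[0.12,0.06,-0.14,0,0,0,60],[0.18,0.08,-0.14,0,0,0,60]]]'

```text
clock: 21.95
ee_pos: [0.5449, -0.1899, 0.1671]
tool_rot: [[0.262, -0.965, 0.004], [-0.965, -0.262, 0.0], [0.001, -0.004, -1.0]]
contact_force: [1.7, 0.1, 0.3]
width: 0.0655
```

```bash
python3 -c "
from h import *
d=grab('scene','s20.png');e=grab('top','t20.png');o=env.get_obs();print(o['ee_pos'],o['width'],o['contact_force'])
f=lambda im:(255*(cv2.resize(im,(400,400),interpolation=cv2.INTER_CUBIC)/255.)**.6).astype(np.uint8)
cv2.imwrite('pics/z20.png',np.hstack([f(d['color'][210:330,250:370]),f(e['color'][170:290,270:390])]))
g={}
for n,D,b in(('s',d,(290,240,330,280)),('t',e,(300,210,350,260))):
  h=cv2.cvtColor(D['color'],cv2.COLOR_BGR2HSV);m=((((h[...,0]<8)|(h[...,0]>172))&(h[...,1]>150)&(h[...,2]>80))).astype(np.uint8)
  ys,xs=np.nonzero(m[b[1]:b[3],b[0]:b[2]]);g[n]=(xs.mean()+b[0],ys.mean()+b[1])
X=tri(e,g['t'],d,g['s']);Q=np.array([[np.cos(A),np.sin(A)],[-np.sin(A),np.cos(A)]]);print(g,'knob',Q@(X[:2]-C),X[2])
for t in(.05,.1,.14,.17,.2,.25): k=knob(t);print(t,np.round(k,1),[proj(x,[*st(k[0]/1e3),k[1]/1e3]).round(1).tolist() for x in(d,e)])"
```

```text
[ 0.54543421 -0.19538272  0.16662277] 0.06506272481669109 [0.3024529  0.73943364 0.28198973]
{'s': (np.float64(307.42056074766356), np.float64(257.5981308411215)), 't': (np.float64(325.5), np.float64(231.0))} knob [-0.00026107  0.00019373] 0.05256949182264025
0.05 [-2.4 45.7] [[[306.9, 260.0]], [[326.1, 232.4]]]
0.1 [-1.6 48.4] [[[307.1, 259.1]], [[326.0, 231.9]]]
0.14 [-0.9 50.6] [[[307.3, 258.3]], [[325.8, 231.4]]]
0.17 [-0.3 52.1] [[[307.4, 257.8]], [[325.7, 231.1]]]
0.2 [ 0.3 53.7] [[[307.6, 257.3]], [[325.6, 230.6]]]
0.25 [ 1.4 56.3] [[[307.9, 256.5]], [[325.4, 229.9]]]
```

View pics/z20.png

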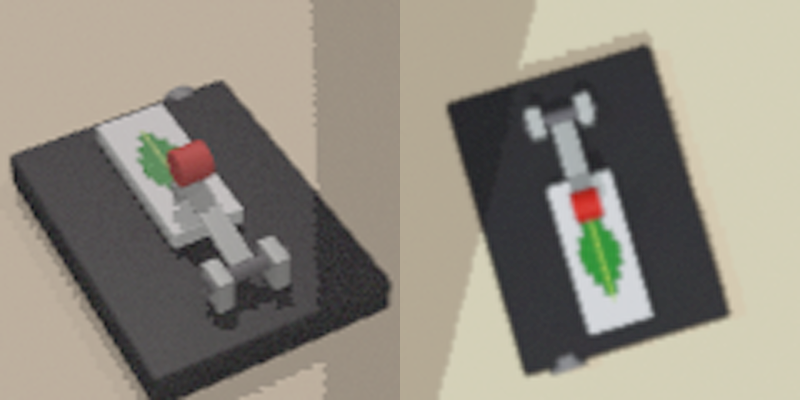

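Clip measures about 0.18 rad. The slab corners haven't moved in either view since the last measurement, and the robot is clear. Settling briefly, then handing in.

Call:
jog_arm --steps '[[[0,0,0,0,0,0,60],[0,0,0,0,0,0,60],[0,0,0,0,0,0,60]]]'

```text
clock: 22.42
ee_pos: [0.5448, -0.1869, 0.1658]
tool_rot: [[0.263, -0.965, 0.001], [-0.965, -0.263, 0.002], [-0.001, -0.002, -1.0]]
contact_force: [0.4, -0.5, -0.6]
width: 0.0651
```

```bash
python3 -c "
from h import *
print(env.hand_in())"
```

```text
the job is handed in; nothing more can be done
None
```

I handed the job in at about 22 s. The leaf slab is on the stage, leaf up over the window, and the clip is down on it. I raised the clip by its knob to about 0.50 rad, carried the slab in from the open side, set it down, then lowered the clip until its foot met the slab.

**Last checks:**
- **Slab:** before the clip came down, its centre measured (-25.3, 0.4) mm in the stage frame, 0.5° off the arm's direction. I didn't re-measure it afterwards, but both final pictures show it in the same place.
- **Clip:** the knob measured x = -0.3 mm, z = 52.6 mm, which is about 0.17–0.18 rad. The upward force rose from about 7 to 16 N when the foot met the slab.
- **Robot:** it was clear of everything, with the force reading near zero.

**What went wrong or disagreed:**
- **First grasp missed:** the first try at the knob closed on nothing. The real fingertips stand about 31–36 mm above the reported TCP. I measured this in the pictures and corrected for it.
- **Table contact:** I was slightly off in depth when picking up the slab, so the fingertips pressed on the table with about 46 N. The 40 N limit is stated for the arm and gripper body, and this was the fingers.
- **Side force:** a sideways force of about 5–6 N stayed on the knob while I held it, and it had no visible effect.

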